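# Clamp the tube and select the feed on a tube-facing jig

## Task

Make the bench tube-facing jig ready: first push the red toggle-clamp handle all the way down over centre so that its rubber pad holds the tube in the cradle. Then throw the black-knobbed selector lever out of its park notch and leave it resting in the notch marked by the yellow tag, with the tube still clamped. Do not knock or shift the other things on the bench.

Things in the scene. Friction and masses are not known exactly. Their poses are not given: they have to be found in the camera images.
- jig: the jig, fixed to the bench: blue bed 235 mm (jig x) by 600 (jig y) by 20 thick, its centre at x -3, y +40. Origin on the bench surface; jig x points away from the robot (turned by yaw), y to the left, z up. Offsets are in jig axes, mm. V cradle and toggle clamp at its right end; grey drive head at its left (x -5 to 110, y 45 to 235, top z 100) under a fan-shaped white notch plate
- overarm (a point): middle of the fixed black overarm bar, jig (-12, 165, 235): 36 mm dia, along jig y from y 25 to a steel column (44 x 40 mm, 260 high) at x 0, y 318. It hangs over the lever's knob and blocks a gripper coming straight down there: reach under it from the robot's side, tool tilted about 40 degrees
- clamp_pivot (a point): the clamp handle's hinge axis (along jig y), at jig (-45, -120, 100)
- clamp_grip (a point): on the axis of the red handle, 105 mm from clamp_pivot. Round bar 22 mm dia, red part 44 to 146 mm from the pivot. It points up and towards the robot (jig -x), 60 degrees above level at joint 0, and swings down towards the robot. The steel hold-down arm (105 mm long, hinged at jig x -30, z 115) at first points up and away from the robot, 55 degrees above level
- clamp_handle (a joint): 0 open, 1.0 rad fully down and locked (handle 3 degrees above level, hard stop). Stiff hinge, stays about where left (4 N at the grip to move it, up to 9 N near the end); past 0.9 it is over centre and snaps down by itself. Starts nearly open (0 to 0.25)
- clamp_pad: black rubber pad 26 mm dia on the arm's end, sprung along its spindle; presses the tube with about 10 N when locked (origin on the arm's hinge axis)
- tube: loose aluminium tube 34 mm dia, 190 mm long, with orange band, lying along jig y in the V cradle (origin: its centre)
- cradle (a point): where the tube's centre belongs, jig (60, -120, 75)
- lever_pivot (a point): the lever's vertical hinge axis, jig (80, 140, 112)
- lever_knob (a point): grip point of the lever's knob: upright black cylinder, 26 mm dia, from z 123 to 168 above the bench; this point is on its axis at z 150, 140 mm from lever_pivot
- lever_pointer (a point): point at the lever's red pointer's line, 172 mm from lever_pivot, z 112 (the notch plate has its top at z 108 and reaches 195 mm from the pivot); in a notch it lies over that notch's tag
- lever (a joint): lever angle about the vertical, 0 in the park notch (knob at the robot's left), growing as the knob swings to the robot's right (jig -y) past the robot's side of the pivot. Spring detents at 0, 0.419, 0.837 and 1.257 rad; it snaps into the nearest one when let go. Moving it from notch to notch takes about 3 to 6 N at the knob
- tag_yellow: yellow disc 24 mm dia, 4 mm thick, on the notch plate 172 mm from lever_pivot, in line with the wanted notch, which may be any of the three after park (origin: centre of underside, z 108)
- tag_black1: black disc, same size, marking one of the other notches
- tag_black2: black disc, same size, marking the remaining notch; park has no tag
- grease_jar: bystander: amber glass jar with white lid, 52 dia x 55 mm, stands on the bench in front of the jig (origin: centre of underside)
- wrench: bystander: steel wrench 170 mm long lying on the bench in front of the notch plate (origin: its middle, underside)
- screwdriver: bystander: green-handled screwdriver 190 mm long lying on the bench in front of the clamp (origin: its middle, underside)
- spray_can: bystander: green and yellow aerosol can with red cap, 60 dia x 170 mm, standing to the right (origin: centre of underside)
- mallet: bystander: rubber mallet with wooden handle, 240 mm long, lying at the right front (origin: its middle, underside)
- brush: bystander: blue brush 190 mm long lying at the left (origin: its middle, underside)
Things that resemble listed ones, but are neither listed nor needed, are in the scene too. There is more than one size of the tube; the job needs the largest.

How it is judged:
By the outcome, as a careful person would: the job done as asked, in the order asked, and still so for the second after the job is handed in, with the robot touching nothing.
It also fails if it takes over 61 s, if anything falls off the work surface, if the arm or the gripper's body presses on something with over 40 N, if the wrist force passes 120 N, or if a joint passes its speed limit or range.

## Robot

A 6-joint arm with a two-finger parallel gripper is mounted at the origin on the work surface. World frame = base frame: x ahead of the robot, y to its left, z up, the work surface at z = 0. Lengths are in m, angles in rad, forces in N, time in s.
With the tool pointing down it reaches from about 0.225 to 0.875 m from the base axis. Payload 3.4 kg.
Tool frame: the origin (TCP) lies on the centre line of the jaws, within the pads' length; the fingertips stand 19 mm ahead of it and the grasp point (between the pads) is the TCP (nose_length is the distance from the TCP to the fingertips, in m); z points along the fingers, y is the direction in which the jaws open and shut (so a half turn about z gives the same grasp; the last joint's range is limited). The gripper opens to 85 mm and grips with 20 to 120 N. Pads are 22 mm wide; open, the fingers measure 114 mm over their backs; the gripper's body (76 mm by 85 mm) begins 54 mm behind the grasp point. The pads swing forward as they close: fully open they stand 13 mm farther back than shut.
Start: joints at [-1.337, 0.276, 1.505, -0, 1.361, -0.121], TCP at [0.2, -0.539, 0.25] pointing down, gripper open.
Joint ranges: [-2.89, 2.89], [-0.75, 2.08], [0.22, 2.7], [-1.18, 4.32], [0.11, 2.71], [-2.7, 2.7]. Speed limits (rad/s): [2.57, 2.57, 3.14, 3.14, 3.14, 3.14].

## Interface

Orientations are given as a unit quaternion [w, x, y, z].
In Python, from rig import * gives the robot as it stands.
- The arm moves only by the shell command python3 -m jog 'ROWS' [OPENING] [FORCE]. ROWS is JSON, one flat list of numbers, 6 for each row, row after row: the shift along the tool's x, y, z in mm, then the turn, a rotation vector about the tool's x, y, z in degrees. In form: [tx, ty, tz, wx, wy, wz, tx, ty, tz, wx, wy, wz, ...]. A call has 1 to 10 rows; each row is the pose to reach, as a shift and turn from the pose commanded when the call began, along the tool's axes at that moment; what a row does not reach only later rows make up. A row lasts 1/8 s, in which the tool goes at most 62.5 mm and 10.7 degrees, less where a joint would pass 70% of its speed; a pose out of reach is approached as far as the arm can. A call with a gripper value outside its range is refused whole. OPENING is the closure, from 0 (fully open) to 1 (shut), set as the call begins (- or left out, the last holds). The fingers move at their own pace and stop on an object; FORCE is the grip in N (left out, the last holds). Time passes only in rows, so rows that repeat a pose let the fingers close. It gives the time, the measured TCP pose, the force and the opening at its end, in the units of the state.
- get_state(): the state, without advancing time (a new reading comes with each control period).
- get_image(name): name is "side" or "top"; returns a dict with "frame" (480x640x3 uint8, red, green, blue), "camera_matrix" (3x3 intrinsics, pixels), "k1" (the pictures are not rectified: a ray, as slopes to the right and down, at radius r is drawn at 1 + k1 r^2 times it, then the intrinsics apply), "rvec" (rotation vector, rad) and "tvec" (3), from world to camera coordinates, as OpenCV has them. Camera axes: x right, y down, z forward; pixel columns grow to the right and rows downward; lengths in m; the calibration is good to about 2 mm. A picture is of the moment at which its call begins. There is no depth.
- sign_off(): hands the job in, once; it reports no verdict.
The state is a dict: "clock": time; "qpos": joint angles; "qd": joint speeds; "effort": joint torques, N m; "position": TCP position; "ee_rot": TCP orientation; "contact_force": force on the tool from outside, world axes, zero at the start; "moment": the same for the moment, N m; "width": finger opening in m.
Only numpy, scipy, OpenCV 4.12 (cv2) and the standard library are available. Lean on these libraries where they do the work, as an engineer would, in place of code of your own. Each camera call takes 0.05 s, during which the arm holds its last target.

## Working session

There is one attempt and no reset: what is moved stays moved. The work goes in short steps, Python scripts to look and compute and a shell command to move; the robot and the scene stay as the last step left them, time stands still between calls to the robot, and variables do not carry over. Pictures are saved under pics/ and viewed, and the job is handed in when it is done.

```bash
ls; mkdir -p pics
python3 - <<'E'
from rig import *
import cv2,pickle
s=get_state(); print(s)
for n in("side","top"):
    d=get_image(n); cv2.imwrite(f"pics/{n}0.png",d["frame"][:,:,::-1]); pickle.dump(d,open(f"{n}0.pkl","wb"))
    print(n,d["camera_matrix"],d["k1"],d["rvec"],d["tvec"])
E
```

```text
pics
{'clock': 0.0, 'qpos': array([-1.33697943e+00,  2.76575069e-01,  1.50612417e+00, -2.09899484e-05,
        1.36066704e+00, -1.20984870e-01]), 'qd': array([-0.0005472 , -0.0005859 , -0.0005362 ,  0.00038883,  0.00089674,
        0.00050795]), 'effort': array([ 1.21689005e-03, -4.16770077e+01, -2.45802784e+01, -8.28300313e-05,
        1.11238228e-02,  4.84017178e-06]), 'position': array([ 0.19964161, -0.53871584,  0.24945459]), 'ee_rot': array([-8.84822304e-04,  9.84304913e-01,  1.76473943e-01, -6.02497084e-05]), 'contact_force': array([ 0.3206275 ,  0.40567333, -0.52001808]), 'moment': array([ 0.02672031, -0.06823797,  0.01468673]), 'width': 0.08549702189438636}
side [[567.73492945   0.         318.7430674 ]
 [  0.         567.73492945 238.55782289]
 [  0.           0.           1.        ]] -0.11708805093552133 [ 0.18238359 -2.92375899  1.03285321] [0.59302383 0.15991146 1.41091336]
top [[575.05634948   0.         321.3123439 ]
 [  0.         575.05634948 235.27835075]
 [  0.           0.           1.        ]] -0.08179474990607777 [ 2.14165508 -2.15699021  0.16913538] [-0.0176666   0.60314119  1.60922231]
```

View pics/top0.png

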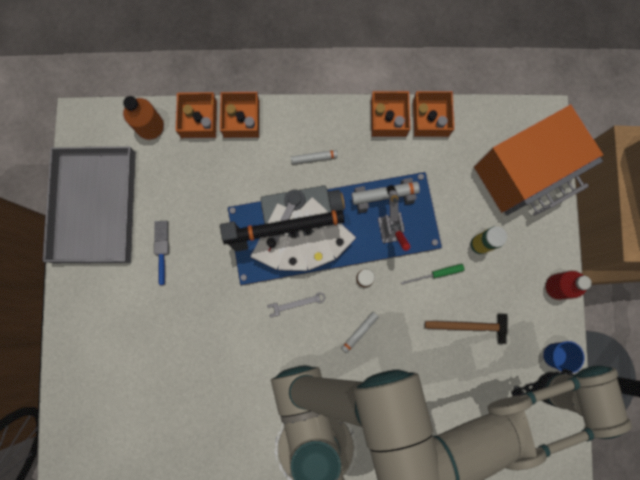

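View pics/side0.png

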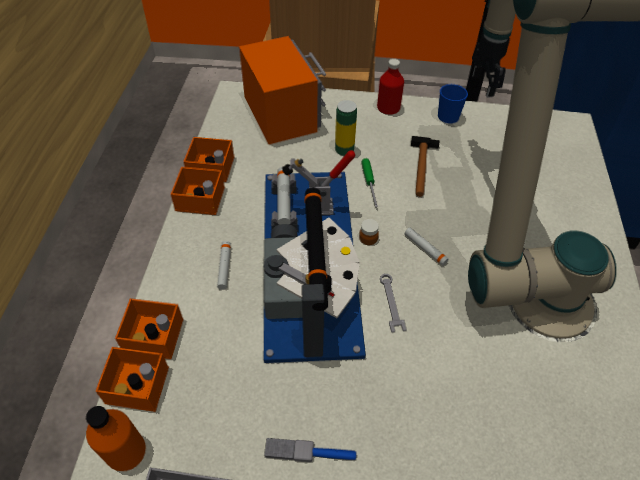

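```bash
cat > h.py <<'E'
import numpy as np,cv2,pickle
from rig import *
def load(n): return pickle.load(open(n,"rb"))
def grab(n,tag):
    d=get_image(n); cv2.imwrite(f"pics/{n}{tag}.png",d["frame"][:,:,::-1]); pickle.dump(d,open(f"{n}{tag}.pkl","wb")); return d
def zoom(d,name,x0,y0,x1,y1,f):
    cv2.imwrite(f"pics/{name}.png",cv2.resize(d["frame"][y0:y1,x0:x1,::-1],None,fx=f,fy=f,interpolation=cv2.INTER_CUBIC))
def ray(d,uv):
    dist=np.array([d["k1"],0,0,0,0.])
    p=cv2.undistortPoints(np.array([[uv]],float),d["camera_matrix"],dist)[0,0]
    R=cv2.Rodrigues(np.array(d["rvec"],float))[0]; t=np.array(d["tvec"],float).ravel()
    return -R.T@t, R.T@np.array([p[0],p[1],1.])
def onz(d,uv,z):
    c,r=ray(d,uv); return c+r*(z-c[2])/r[2]
def proj(d,P):
    return cv2.projectPoints(np.atleast_2d(P).astype(float),np.array(d["rvec"],float),np.array(d["tvec"],float),d["camera_matrix"],np.array([d["k1"],0,0,0,0.]))[0][:,0]
def tri(ds,uvs):
    A=np.zeros((3,3));b=np.zeros(3)
    for d,uv in zip(ds,uvs):
        c,r=ray(d,uv); r/=np.linalg.norm(r); M=np.eye(3)-np.outer(r,r);A+=M;b+=M@c
    return np.linalg.solve(A,b)
E
python3 - <<'E'
from h import *
T=load("top0.pkl");S=load("side0.pkl")
zoom(T,"topz",215,160,455,300,3.3);zoom(S,"sidez",220,130,420,370,2.5)
for d,n in((T,"top"),(S,"side")):
    hsv=cv2.cvtColor(d["frame"],cv2.COLOR_RGB2HSV)
    m=cv2.inRange(hsv,(100,120,40),(125,255,255))
    if n=="top": m[:160]=0;m[300:]=0;m[:,:215]=0;m[:,460:]=0
    else: m[:160]=0;m[370:]=0;m[:,:250]=0;m[:,380:]=0
    pts=cv2.findNonZero(m); h=cv2.convexHull(pts)
    print(n,cv2.minAreaRect(pts)); a=cv2.approxPolyDP(h,6,True)[:,0]
    for p in a: print(p,onz(d,p,.02).round(4))
E
```

```text
top ((333.47113037109375, 227.59243774414062), (77.09821319580078, 202.22940063476562), 79.6026611328125)
[439 246] [ 0.5727 -0.3664  0.02  ]
[241 283] [0.4689 0.2107 0.02  ]
[230 214] [0.6716 0.2455 0.02  ]
[238 206] [0.6953 0.2223 0.02  ]
[424 174] [ 0.7894 -0.3299  0.02  ]
side ((310.2132263183594, 266.40374755859375), (187.69224548339844, 100.55717468261719), 87.51044464111328)
[363 358] [0.4682 0.2227 0.02  ]
[264 361] [0.6914 0.2586 0.02  ]
[266 175] [ 0.794  -0.3305  0.02  ]
[344 173] [ 0.5681 -0.3678  0.02  ]
```

View pics/topz.png

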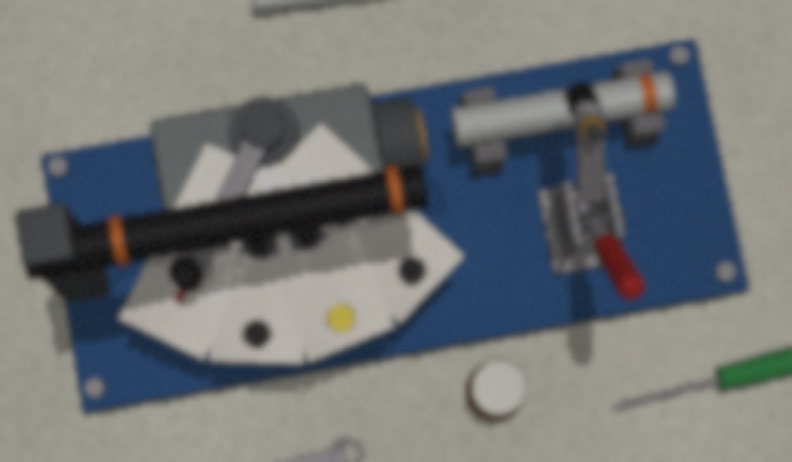

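View pics/sidez.png

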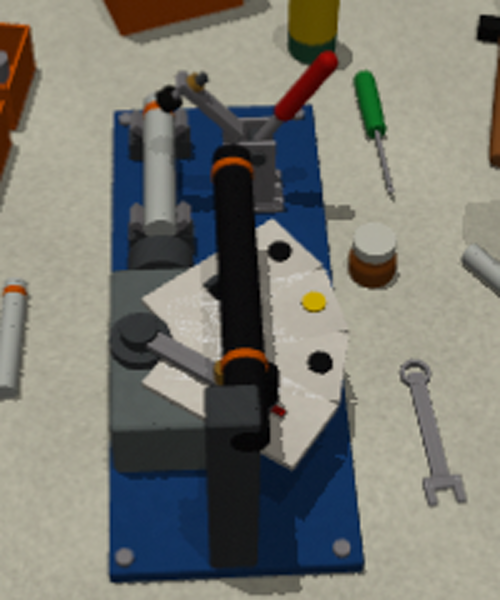

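Run:
```python
from h import *
T=load("top0.pkl");S=load("side0.pkl")
def cen(d,u,v,r,thr,inv=False):
    g=d["frame"][int(v)-r:int(v)+r+1,int(u)-r:int(u)+r+1].astype(float)
    return g
# screws approx from zoom
ts=[(215+x/3.3,160+y/3.3) for x,y in((58,166),(94,387),(726,271),(680,55))]
ss=[(220+x/2.5,130+y/2.5) for x,y in((124,556),(342,547))]
def refine(d,p,r=4):
    u,v=map(round,p); w=d["frame"][v-r:v+r+1,u-r:u+r+1,0].astype(float)
    w=np.clip(w-np.median(w)-15,0,None); yy,xx=np.mgrid[-r:r+1,-r:r+1]; return u+(w*xx).sum()/w.sum(),v+(w*yy).sum()/w.sum()
P=[]
for p in ts:
    q=refine(T,p); w=onz(T,q,.022);P.append(w);print("top",np.round(q,1),w.round(4))
for p in ss:
    q=refine(S,p); print("side",np.round(q,1),onz(S,q,.022).round(4))
c=np.mean(P,0); e=(P[0]-P[3])+(P[1]-P[2]); yaw=np.arctan2(e[1],e[0])-np.pi/2
print("centre",c,"yaw deg",np.degrees(yaw))
R=np.array([[np.cos(yaw),-np.sin(yaw)],[np.sin(yaw),np.cos(yaw)]])
o=c[:2]-R@[-.003,.04]; print("origin",o)
def toj(w): return np.r_[R.T@(w[:2]-o),w[2]]
hsv=cv2.cvtColor(T["frame"],cv2.COLOR_RGB2HSV)
for n,d,p,r in(("yel T",T,(342,318),0),("b1T",T,(257,333),0),("b2T",T,(411,270),0)):
    w=onz(T,(215+p[0]/3.3,160+p[1]/3.3),.112);j=toj(w);a=np.arctan2(j[0]-.08,j[1]-.14)
    print(n,w.round(4),j.round(4),np.hypot(j[0]-.08,j[1]-.14),"from +y deg",np.degrees(a))
for n,p in(("yel",(314,301)),("b1",(320,362)),("b2",(280,251))):
    w=onz(S,(220+p[0]/2.5,130+p[1]/2.5),.112);j=toj(w);a=np.arctan2(j[0]-.08,j[1]-.14)
    print("S",n,w.round(4),j.round(4),np.hypot(j[0]-.08,j[1]-.14),np.degrees(a))
w=onz(T,(215+186/3.3,160+270/3.3),.168);print("knob",w,toj(w))
# clamp handle end (red): tip centre triangulate
tip=tri((T,S),[(215+630/3.3,160+288/3.3),(220+328/2.5,130+62/2.5)]);print("handle tip",tip,toj(tip))
pad=tri((T,S),[(215+580/3.3,160+96/3.3),(220+168/2.5,130+98/2.5)]);print("pad",pad,toj(pad))
for p in((455,125),(672,92)): print("tube end",toj(onz(T,(215+p[0]/3.3,160+p[1]/3.3),.075)))
np.savez("jig.npz",o=o,yaw=yaw)
```

```text
top [231.8 209.5] [0.6847 0.2402 0.022 ]
top [242.8 277.2] [0.4855 0.2053 0.022 ]
top [434.5 241.8] [ 0.5848 -0.3533  0.022 ]
top [420.5 176.1] [ 0.7825 -0.3186  0.022 ]
side [269.2 352.2] [0.6831 0.2359 0.022 ]
side [356.4 348.5] [0.4853 0.2014 0.022 ]
centre [ 0.63439767 -0.05662127  0.022     ] yaw deg 10.002961715564275
origin [ 0.64430003 -0.09549212]
yel T [ 0.5346 -0.0135  0.112 ] [-0.0938  0.0998  0.112 ] 0.1783859770079434 from +y deg -103.01494565616312
b1T [0.5225 0.0572 0.112 ] [-0.0934  0.1715  0.112 ] 0.1762394107939459 from +y deg -79.70781074987883
b2T [ 0.5745 -0.0713  0.112 ] [-0.0646  0.0359  0.112 ] 0.17814808840655896 from +y deg -125.7525037999057
S yel [ 0.5342 -0.0107  0.112 ] [-0.0937  0.1026  0.112 ] 0.17767653394504343 -102.15192649016636
S b1 [0.5219 0.0603 0.112 ] [-0.0934  0.1746  0.112 ] 0.17686868812899428 -78.70702491999972
S b2 [ 0.5735 -0.0689  0.112 ] [-0.0651  0.0385  0.112 ] 0.17708626596975427 -124.98346614077296
knob [0.5679962  0.11201338 0.168     ] [-0.0391004   0.21760507  0.168     ]
handle tip [ 0.54527706 -0.23815389  0.21369805] [-0.12229792 -0.12329293  0.21369805]
pad [ 0.70724747 -0.20847992  0.1720283 ] [ 0.04236469 -0.12220415  0.1720283 ]
tube end [ 0.05758479 -0.02749473  0.075     ]
tube end [ 0.05268153 -0.21909767  0.075     ]
```

```bash
cat >> h.py <<'E'
from scipy.spatial.transform import Rotation as Ro
J=np.load("jig.npz"); YAW=float(J["yaw"]); O=np.array([.640,-.0955])
def jw(x,y,z):
    c,s=np.cos(YAW),np.sin(YAW); return np.array([O[0]+(c*x-s*y)/1e3,O[1]+(s*x+c*y)/1e3,z/1e3])
def wj(w):
    c,s=np.cos(YAW),np.sin(YAW); d=(np.array(w[:2])-O)*1e3; return np.array([c*d[0]+s*d[1],-s*d[0]+c*d[1],w[2]*1e3])
def Rt(tilt):  # tool down, x along jig +x, y along jig -y, tilted: z leans to +x by tilt deg
    return Ro.from_euler('z',YAW)*Ro.from_euler('y',-tilt,degrees=True)*Ro.from_matrix(np.diag([1.,-1,-1]))
def cur():
    s=get_state(); q=s["ee_rot"]; return np.array(s["position"]),Ro.from_quat(np.r_[q[1:],q[0]])
def delta(p,R,p0=None,R0=None):
    if p0 is None: p0,R0=cur()
    return np.r_[R0.inv().apply(p-p0)*1e3,(R0.inv()*R).as_rotvec(degrees=True)].round(1).tolist()
E
python3 - <<'E'
from h import *
T=load("top0.pkl");S=load("side0.pkl")
print(Rt(0).as_matrix().round(2), (Rt(40).apply([0,0,1])).round(2))
th=np.radians(57)
g=jw(-45-105*np.cos(th),-120,100+105*np.sin(th));print(g)
print("grip px",proj(T,g),proj(S,g))
for z in(300,188): print(delta(np.r_[g[:2],z/1e3],Rt(0)))
for r in (40,95,146):
  q=jw(-45-r*np.cos(th),-120,100+r*np.sin(th)); print(r,proj(T,q),proj(S,q))
for d,n in((T,"T"),(S,"S")):
    hsv=cv2.cvtColor(d["frame"],cv2.COLOR_RGB2HSV); m=cv2.inRange(hsv,(170,120,60),(180,255,255))|cv2.inRange(hsv,(0,150,60),(4,255,255))
    u0,v0=proj(d,g)[0]; b=np.zeros_like(m); b[int(v0)-30:int(v0)+30,int(u0)-30:int(u0)+30]=1; m*=b
    ys,xs=np.nonzero(m);c=cv2.fitLine(np.c_[xs,ys].astype(np.float32),cv2.DIST_L2,0,.01,.01).ravel(); t=(np.c_[xs,ys]-c[2:])@c[:2]
    print(n,c,t.min(),t.max(),c[2:]+c[:2]*t.min(),c[2:]+c[:2]*t.max())
E
```

```text
[[ 0.98  0.17  0.  ]
 [ 0.17 -0.98  0.  ]
 [ 0.    0.   -1.  ]] [ 0.63  0.11 -0.77]
[ 0.56021016 -0.23142566  0.18806041]
grip px [[401.68919944 242.86377244]] [[344.69130661 163.46852982]]
[444.9, -163.0, -50.1, -0.1, -0.0, 10.3]
[444.9, -162.8, 61.9, -0.1, -0.0, 10.3]
40 [[396.14458243 232.88937243]] [[330.4335278 178.9852301]]
95 [[400.80863253 241.27909623]] [[342.44771767 165.90920103]]
146 [[405.41080917 249.5637013 ]] [[354.08688529 153.25178634]]
T [  0.509326    0.8605737 402.34558   240.44853  ] -10.502553905444984 9.729784940284844 [396.99635748 231.41031034] [407.30121332 248.82172922]
S [  0.6557129  -0.7550103 342.14902   163.75687  ] -17.309256837812427 16.845992400201794 [330.79911429 176.82553377] [353.19515191 151.03796856]
```

```bash
python3 -m jog '[20,-8,-30,0,0,2,70,-25,-50,0,0,4,125,-45,-50,0,0,6,180,-65,-50,0,0,8,235,-85,-50,0,0,10.3,290,-106,-50,0,0,10.3,345,-126,-50,0,0,10.3,400,-146,-50,0,0,10.3,438,-159,-50,0,0,10.3,445,-161,-50,0,0,10.3]' 0.3
python3 - <<'E'
from h import *
p,R=cur(); print(p,wj(p),R.apply([0,0,1]))
th=np.radians(57)
g=jw(-45-105*np.cos(th),-122,100+105*np.sin(th))
print(delta(g,Rt(0)), get_state()["width"],get_state()["clock"],get_state()["contact_force"])
E
```

```text
clock: 1.35
position: [0.5626, -0.2316, 0.2994]
ee_rot: [-0.001, 0.996, 0.089, -0.0]
contact_force: [-0.2, 0.1, -0.5]
width: 0.0598
[ 0.56258462 -0.23158299  0.29938995] [ -99.87606331 -120.56738136  299.38994693] [-8.68626244e-04  1.00496065e-03 -9.99999118e-01]
[-2.2, 1.6, 111.3, -0.1, 0.0, 0.2] 0.059760283852767146 1.35 [-0.15535658  0.13055373 -0.48676262]
```

```bash
python3 -m jog '[-1,1,15,0,0,0,-2,1.5,40,0,0,0,-2,1.5,65,0,0,0,-2,1.5,90,0,0,0,-2,1.5,106,0,0,0,-2,1.5,111,0,0,0,-2,1.5,111,0,0,0]'
python3 - <<'E'
from h import *
S=grab("side","1");T=grab("top","1");zoom(S,"s1",260,60,460,260,3);zoom(T,"t1",330,150,500,300,3.5)
print(get_state()["contact_force"],wj(cur()[0]))
E
```

```text
clock: 2.22
position: [0.5592, -0.236, 0.1894]
ee_rot: [0.0, 0.996, 0.087, 0.0]
contact_force: [0.4, -0.4, -0.2]
width: 0.0599
[-0.13516898 -0.18074705  0.71936598] [-103.3338165  -124.36396759  190.23615455]
```

View pics/s1.png

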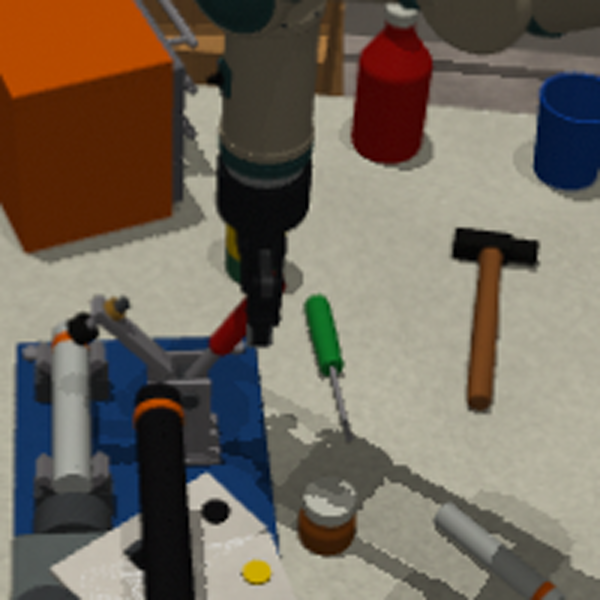

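View pics/t1.png

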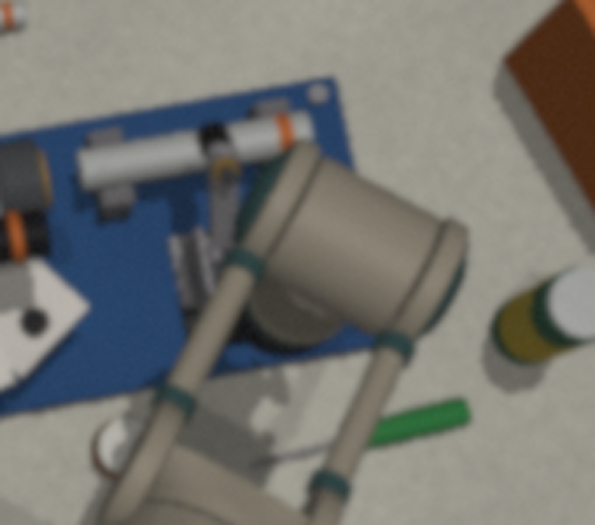

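```bash
python3 -m jog '[0,0,0,0,0,0,0,0,0,0,0,0,0,0,0,0,0,0,0,0,0,0,0,0,0,0,0,0,0,0,0,0,0,0,0,0]' 0.9 30; python3 -m jog '[-5,0,4,0,0,0,-10.7,0,8,0,0,0,-15.5,0,12.3,0,0,0,-20.2,0,17,0,0,0,-24.5,0,22,0,0,0,-28.6,0,27,0,0,0]'; python3 -c "
from h import *
print(wj(cur()[0]),cur()[1].apply([0,0,1]))"
```

```text
clock: 3.08
position: [0.5592, -0.2345, 0.1898]
ee_rot: [-0.001, 0.996, 0.087, 0.0]
contact_force: [-2.7, 3.5, 5.4]
width: 0.0214
clock: 3.82
position: [0.5316, -0.2394, 0.1629]
ee_rot: [-0.001, 0.996, 0.087, 0.001]
contact_force: [0.7, 5.2, 5.0]
width: 0.0213
[-131.70848686 -122.83967834  162.89017035] [ 0.00170552  0.00163415 -0.99999721]
```

```bash
python3 -m jog '[-3.5,-0.5,5.5,0,0,0,-7,-0.5,11,0,0,0,-10,-0.5,17,0,0,0,-12.7,-0.5,23,0,0,0,-14.5,-0.5,28.5,0,0,0,-16.3,-0.5,33.6,0,0,0,-17.6,-0.5,39,0,0,0,-18.9,-0.5,44.6,0,0,0]'; python3 -m jog '[-0.6,0,4.5,0,0,0,-1.2,0,9,0,0,0,-1.5,0,13,0,0,0,-1.5,0,15,0,0,0,-1.5,0,15,0,0,0]'
python3 - <<'E'
from h import *
print(wj(cur()[0])); S=grab("side","2");zoom(S,"s2",260,60,460,260,3)
E
```

```text
clock: 4.82
position: [0.5127, -0.2427, 0.1186]
ee_rot: [-0.0, 0.996, 0.087, 0.001]
contact_force: [-1.6, 5.8, 7.5]
width: 0.0212
clock: 5.45
position: [0.5108, -0.243, 0.1022]
ee_rot: [-0.001, 0.996, 0.087, -0.0]
contact_force: [-0.5, 5.3, 1.2]
width: 0.0214
[-152.86269205 -122.83025618  102.24035074]
```

View pics/s2.png

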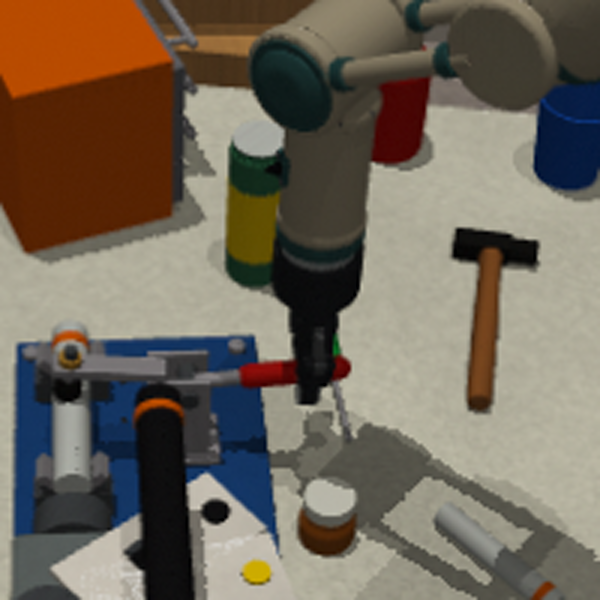

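```bash
python3 -m jog '[0,0,2,0,0,0,0,0,4,0,0,0,0,0,4,0,0,0]'; python3 -m jog '[0,0,-4,0,0,0,0,0,-4,0,0,0,0,0,-4,0,0,0,0,0,-4,0,0,0]' 0.4;  python3 -m jog '[0,0,-20,0,0,0,0,0,-60,0,0,0,0,0,-110,0,0,0,0,0,-160,0,0,0,0,0,-180,0,0,0,0,0,-180,0,0,0]'
python3 - <<'E'
from h import *
print(wj(cur()[0])); S=grab("side","3");zoom(S,"s3",240,130,440,330,3)
T=grab("top","3")
hsv=cv2.cvtColor(S["frame"],cv2.COLOR_RGB2HSV)
for d in(0,3,8):
  th=np.radians(d);print(d,proj(S,[jw(-45-r*np.cos(th),-121,100+r*np.sin(th)) for r in(44,146)]).round(1).tolist())
m=cv2.inRange(hsv,(170,120,60),(180,255,255))|cv2.inRange(hsv,(0,150,60),(4,255,255)); m[:150]=0;m[215:]=0;m[:,:300]=0;m[:,400:]=0
ys,xs=np.nonzero(m); c=cv2.fitLine(np.c_[xs,ys].astype(np.float32),cv2.DIST_L2,0,.01,.01).ravel(); t=(np.c_[xs,ys]-c[2:])@c[:2];print(c[2:]+c[:2]*t.min(),c[2:]+c[:2]*t.max())
E
```

```text
clock: 5.88
position: [0.5107, -0.2431, 0.0983]
ee_rot: [-0.001, 0.996, 0.087, -0.0]
contact_force: [-1.0, 4.5, 1.2]
width: 0.021
clock: 6.38
position: [0.5112, -0.2439, 0.1027]
ee_rot: [0.0, 0.996, 0.087, 0.0]
contact_force: [0.8, -0.5, 0.0]
width: 0.0515
clock: 7.12
position: [0.5118, -0.2441, 0.2845]
ee_rot: [0.001, 0.996, 0.087, 0.002]
contact_force: [0.4, 0.7, -0.7]
width: 0.0515
[-152.03511428 -124.04485131  284.54172116]
0 [[338.4, 187.3], [376.3, 186.1]]
3 [[338.4, 186.7], [376.4, 184.1]]
8 [[338.3, 185.7], [376.4, 180.8]]
[339.85408798 185.3680033 ] [376.02012774 183.3630524 ]
```

View pics/s3.png

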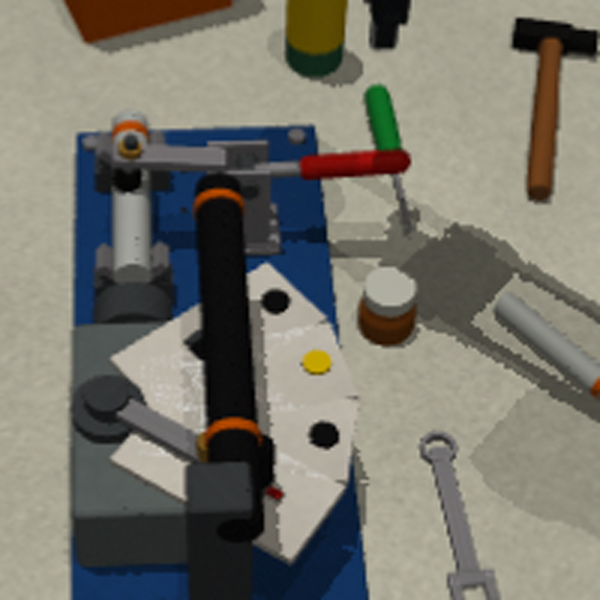

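View pics/top3.png

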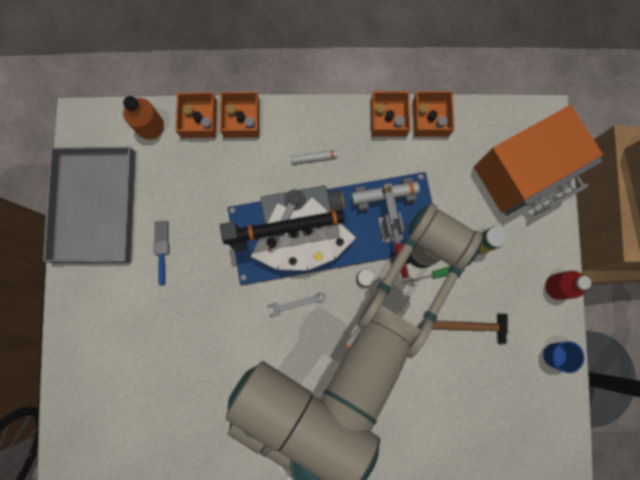

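```bash
sed -i 's/^J=.*/&/; s/O=np.array(\[.640,-.0955\])/O=np.array([.6392,-.0982])/' h.py
python3 - <<'E'
from h import *
T=load("top3.pkl");S=load("side3.pkl")
def K(a,z=150): a=np.radians(a); return jw(80+140*np.sin(a),140+140*np.cos(a),z)
print("knob top px",proj(T,K(-54,168)),proj(S,K(-54,168)),"yel",proj(T,jw(80+172*np.sin(np.radians(-102)),140+172*np.cos(np.radians(-102)),112)))
k=K(-54); ax=Rt(42).apply([0,0,1]); print(wj(cur()[0]),k,ax)
for s in(.17,): print(delta(k-s*ax,Rt(42)))
zoom(T,"t3",215,160,455,300,3.3)
print(get_state()["qpos"])
E
```

```text
knob top px [[270.26368208 241.88655928]] [[326.17635395 278.10962271]] yel [[317.68800885 256.51102793]]
[-151.88805487 -120.48618443  281.62304698] [0.56783169 0.11493321 0.15      ] [ 0.658959    0.11622737 -0.74314483]
[5.0, -342.8, 5.6, -0.1, 42.1, 0.0]
[-5.67542059e-01  2.46703198e-01  1.46835767e+00 -1.53520817e-04
  1.42814522e+00  8.28260837e-01]
```

View pics/t3.png

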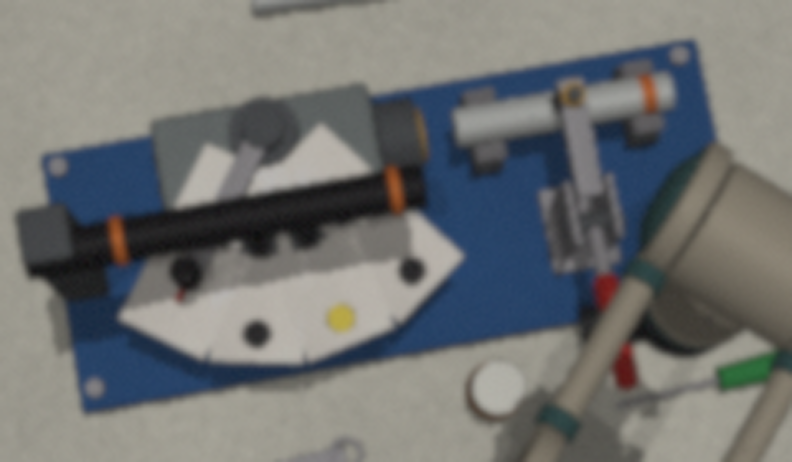

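```bash
python3 -m jog '[-5,-15,0,0,5,0,-10,-55,0,0,12,0,-10,-100,0,0,20,0,-10,-145,0,0,28,0,-8,-190,0,0,36,0,-5,-235,0,0,42,0,0,-280,3,0,42,0,3,-320,5,0,42,0,5,-340,5.5,0,42,0,5,-343,5.5,0,42,0]' 0 25
python3 - <<'E'
from h import *
def K(a,z=150): a=np.radians(a); return jw(80+140*np.sin(a),140+140*np.cos(a),z)
p,R=cur();print(wj(p),R.apply([0,0,1]),get_state()["qpos"]); print(delta(K(-54),Rt(42)))
S=grab("side","4");zoom(S,"s4",240,130,440,330,3)
E
```

```text
clock: 8.48
position: [0.4547, 0.0967, 0.2751]
ee_rot: [-0.032, 0.93, 0.084, 0.355]
contact_force: [-1.2, 0.5, 0.5]
width: 0.0855
[-147.85505705  224.01062957  275.05955856] [ 0.65573948  0.11866151 -0.74560391] [-0.0604256  -0.22593845  2.1918396   0.34557788  0.48540268  1.08247684]
[2.1, 2.2, 169.6, -0.2, 0.2, 0.2]
```

View pics/side4.png

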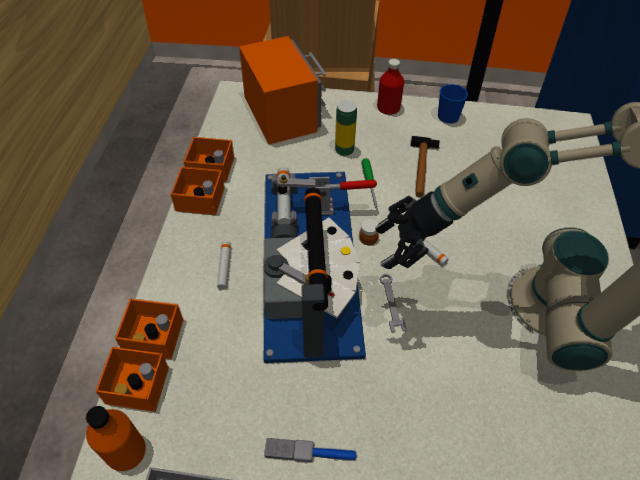

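```bash
python3 -m jog '[0,1,15,0,0,0,1,1,50,0,0,0,2,2,85,0,0,0,2,2,115,0,0,0,2,2,130,0,0,0,2,2,130,0,0,0]' 0.2; python3 -m jog '[0,0,10,0,0,0,0,0,20,0,0,0,0,0,30,0,0,0,0,0,38,0,0,0,0,0,38,0,0,0]'
python3 - <<'E'
from h import *
def K(a,z=150): a=np.radians(a); return jw(80+140*np.sin(a),140+140*np.cos(a),z)
p,R=cur();print(wj(p),R.apply([0,0,1])); print(delta(K(-54),Rt(42)))
S=grab("side","5");zoom(S,"s5",260,180,460,380,3)
T=grab("top","5");zoom(T,"t5",215,160,455,300,3.3)
E
```

```text
clock: 9.28
position: [0.5438, 0.1071, 0.1799]
ee_rot: [-0.031, 0.931, 0.08, 0.355]
contact_force: [-0.4, 0.9, 0.0]
width: 0.0686
clock: 9.9
position: [0.5688, 0.1121, 0.1538]
ee_rot: [-0.031, 0.93, 0.081, 0.357]
contact_force: [0.3, -1.0, 0.2]
width: 0.0687
[-32.81374839 219.34586737 153.77671139] [ 0.65909004  0.11558633 -0.74312861]
[-2.9, -2.9, 2.5, 0.0, -0.0, -0.1]
```

View pics/s5.png

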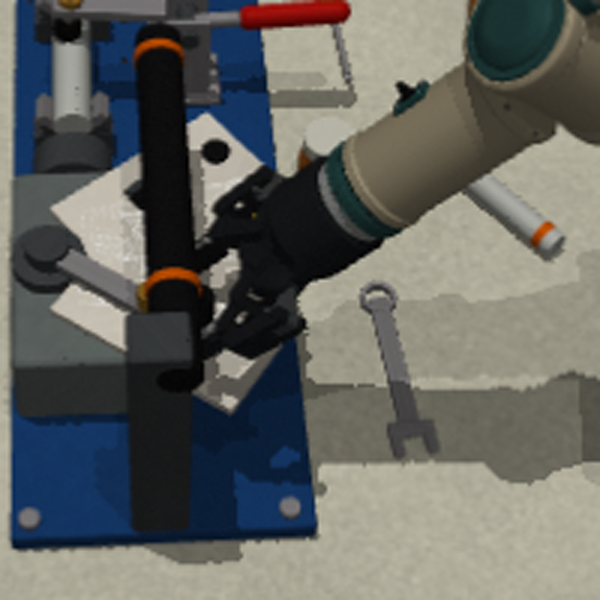

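View pics/t5.png

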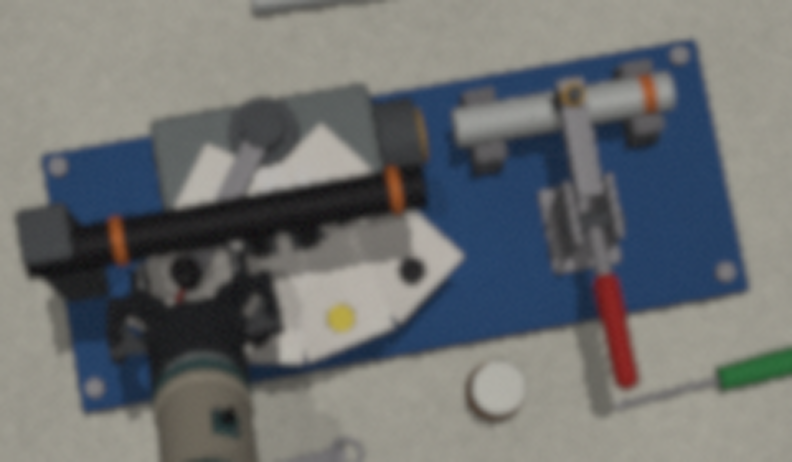

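```bash
python3 -m jog '[-2,-1.5,3,0,0,0,-2,-1.5,3,0,0,0,-2,-1.5,3,0,0,0,-2,-1.5,3,0,0,0,-2,-1.5,3,0,0,0,-2,-1.5,3,0,0,0,-2,-1.5,3,0,0,0]' 0.9 25
python3 - <<'E'
from h import *
p,R=cur();print(wj(p),get_state()["contact_force"])
def K(a,z=150): a=np.radians(a); return jw(80+140*np.sin(a),140+140*np.cos(a),z)
for a in range(-54,-105,-6): print(a,delta(p+K(a)-K(-54),Rt(42),p,Rt(42)))
S=grab("side","6");zoom(S,"s6",260,180,460,380,3)
T=grab("top","6");zoom(T,"t6",215,160,455,300,3.3)
E
```

```text
clock: 10.88
position: [0.5687, 0.1149, 0.1505]
ee_rot: [-0.032, 0.93, 0.082, 0.357]
contact_force: [-5.3, 0.9, 4.9]
width: 0.0249
[-32.3582315  222.14167011 150.47671615] [-5.27386724  0.90593321  4.93198417]
-54 [-0.0, -0.0, -0.0, 0.0, 0.0, 0.0]
-60 [-5.9, 12.3, -5.3, 0.0, 0.0, 0.0]
-66 [-10.9, 25.3, -9.8, 0.0, 0.0, 0.0]
-72 [-14.8, 39.0, -13.3, 0.0, 0.0, 0.0]
-78 [-17.6, 53.2, -15.8, 0.0, 0.0, 0.0]
-84 [-19.3, 67.7, -17.4, 0.0, 0.0, 0.0]
-90 [-19.9, 82.3, -17.9, 0.0, 0.0, 0.0]
-96 [-19.3, 96.9, -17.4, 0.0, 0.0, 0.0]
-102 [-17.6, 111.4, -15.8, 0.0, 0.0, 0.0]
```

View pics/t6.png

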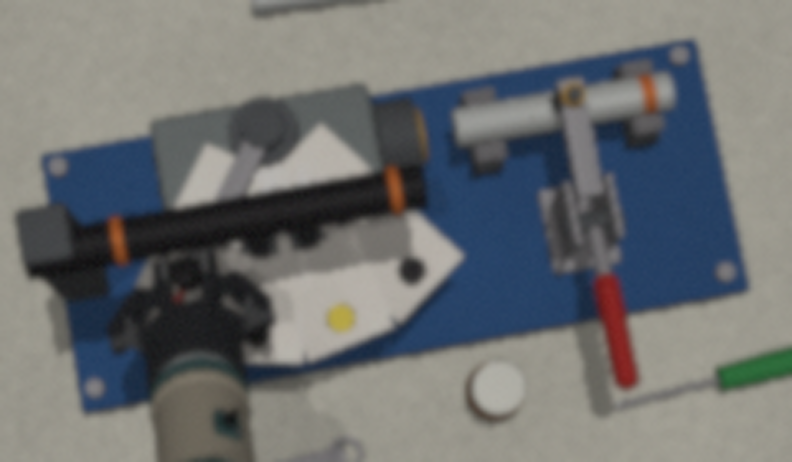

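```bash
python3 -m jog '[-3,6,-2.7,0,0,0,-6,12.3,-5.3,0,0,0,-8.5,19,-7.6,0,0,0,-11,25.3,-9.8,0,0,0,-13,32,-11.6,0,0,0,-14.8,39,-13.3,0,0,0,-16.3,46,-14.7,0,0,0,-17.6,53.2,-15.8,0,0,0]'; python3 -c "
from h import *
w=wj(cur()[0]);print(w,np.degrees(np.arctan2(w[0]-80,w[1]-140)),np.hypot(w[0]-80,w[1]-140))"
```

```text
clock: 11.98
position: [0.5548, 0.0584, 0.1502]
ee_rot: [-0.032, 0.93, 0.082, 0.357]
contact_force: [-5.5, 4.2, 5.6]
width: 0.025
[-55.86899186 168.89342582 150.18641194] -77.9945209606756 138.90721005365734
```

Next leg: from the −78° notch to −102°.

```bash
python3 -m jog '[-1,7.2,-0.9,0,0,0,-1.7,14.5,-1.6,0,0,0,-2.1,21.8,-2,0,0,0,-2.3,29.1,-2.1,0,0,0,-2.1,36.5,-2,0,0,0,-1.7,43.7,-1.6,0,0,0,-1,51,-0.9,0,0,0,0,58.2,0,0,0,0,0,58.2,0,0,0,0]'
python3 - <<'E'
from h import *
w=wj(cur()[0]);print(w,np.degrees(np.arctan2(w[0]-80,w[1]-140)),np.hypot(w[0]-80,w[1]-140))
T=grab("top","7");zoom(T,"t7",215,160,455,300,3.3)
S=grab("side","7");zoom(S,"s7",260,180,460,380,3)
E
```

```text
clock: 13.1
position: [0.5652, 0.0003, 0.1499]
ee_rot: [-0.031, 0.93, 0.081, 0.357]
contact_force: [-0.4, 1.1, 0.3]
width: 0.025
[-55.7950192  109.81921303 149.89731886] -102.53046264730301 139.10847257138823
```

View pics/t7.png

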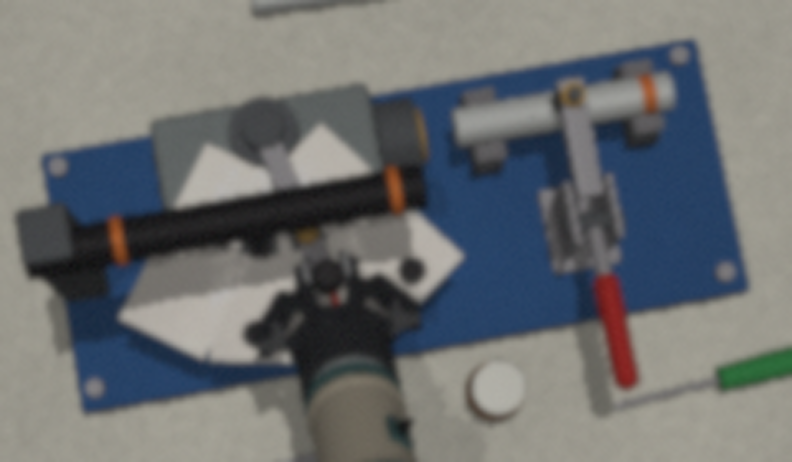

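View pics/s7.png

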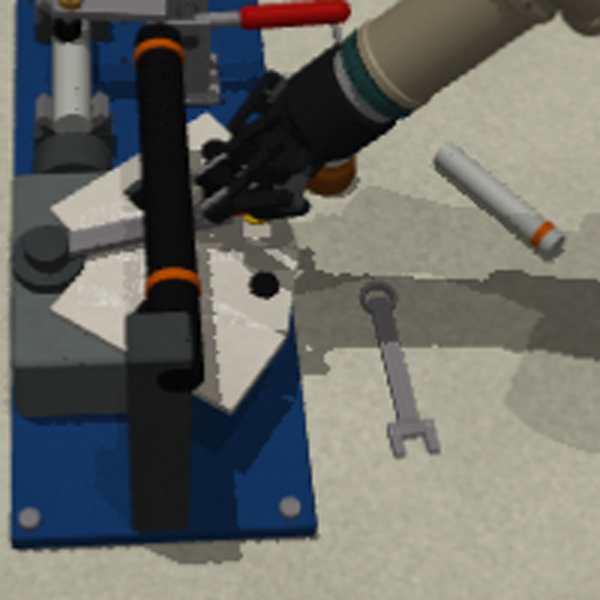

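```bash
python3 -m jog '[0,0,0,0,0,0,0,0,0,0,0,0,0,0,0,0,0,0,0,0,0,0,0,0]' 0.3; python3 -m jog '[0,0,-10,0,0,0,0,0,-30,0,0,0,0,0,-65,0,0,0,0,0,-110,0,0,0,0,0,-155,0,0,0,0,0,-195,0,0,0,0,0,-215,0,0,0,0,0,-220,0,0,0,0,0,-220,0,0,0,0,0,-220,0,0,0]'
python3 - <<'E'
from h import *
T=grab("top","8");zoom(T,"t8",215,160,455,300,3.3)
S=grab("side","8");zoom(S,"s8",240,130,440,330,3)
T0=load("top0.pkl");S0=load("side0.pkl")
print(proj(T,[jw(80+172*np.sin(np.radians(a)),140+172*np.cos(np.radians(a)),112) for a in(-102,)]))
E
```

```text
clock: 13.7
position: [0.5652, 0.0006, 0.1501]
ee_rot: [-0.031, 0.93, 0.082, 0.357]
contact_force: [0.7, 0.4, -0.8]
width: 0.0601
clock: 14.95
position: [0.4202, -0.0246, 0.3125]
ee_rot: [-0.032, 0.93, 0.082, 0.356]
contact_force: [1.3, -0.5, -0.7]
width: 0.0597
[[317.68800885 256.51102793]]
```

View pics/t8.png

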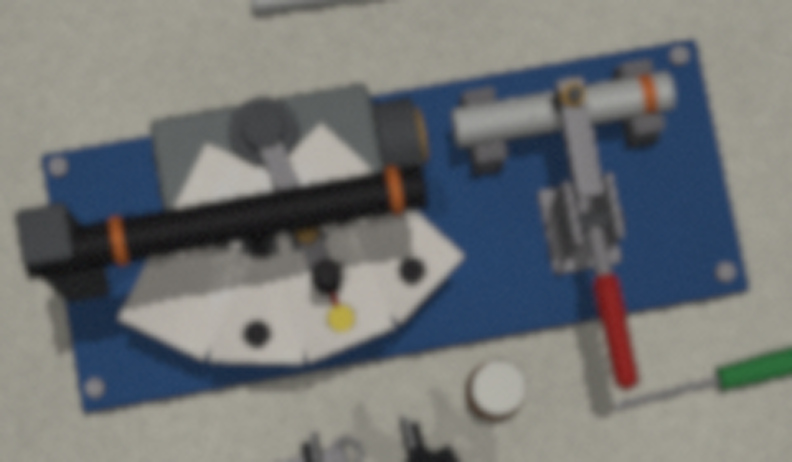

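View pics/s8.png

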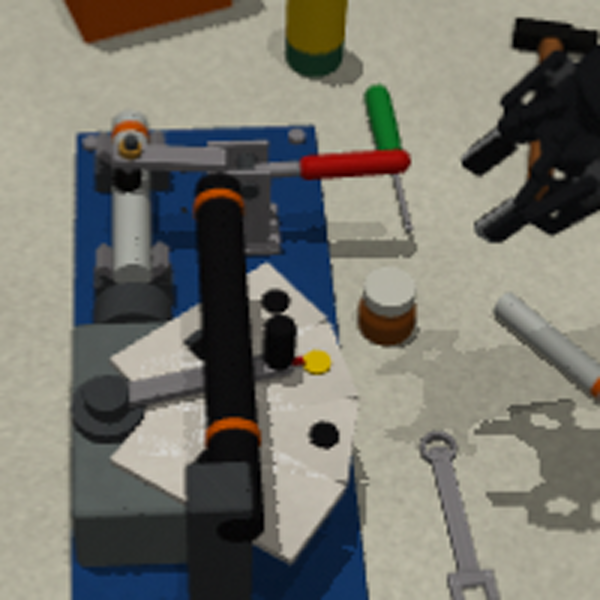

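View pics/top8.png

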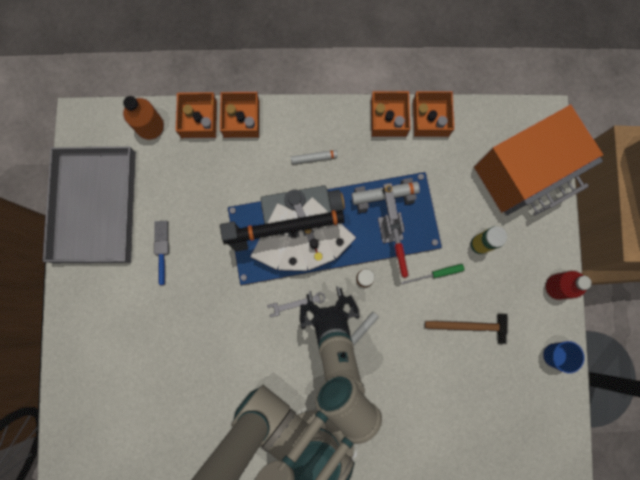

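The pointer lies on the yellow tag (side zoom, 300–318, 361). The handle is level, the pad is on the tube, and the other items haven't moved.

```bash
python3 -c "
from rig import *
print(sign_off())"
```

```text
the job is handed in; nothing more can be done
None
```

The jig is ready. I clamped the tube first, then moved the selector lever to the yellow-tagged notch, which is the second after park (0.837 rad). I handed the job in at about 15 s of the 61 s allowed.

- **Clamp:** I gripped the red handle and swung it down its arc until it went over centre. The load on the handle fell from about 7.5 N to 1 N. After release it stayed about 3 degrees above level, with the pad on the tube in both cameras. I pushed 4 mm further to feel for the hard stop, but the force did not rise. So the locked position is confirmed from the pictures and the load drop, not by touch.
- **Lever:** I gripped the knob from under the overarm with the tool tilted 42 degrees and swung it past the first notch. The force was about 1 N when it arrived. After letting go, the red pointer lies on the yellow tag in both views.
- **Surroundings:** In the last pictures, taken with the gripper clear, the clamp is still down. The other items on the bench look unmoved by eye. The highest wrist force shown at the end of any move was about 10 N.
- **Disagreement:** The two cameras disagreed by about 3 mm along the jig, and the bed screws put its origin about 5 mm further from the robot than the tags did. I used a compromise origin, and both grasps fitted it.

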